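# Feel for the thumb notch of the waste pot and open its flap

### The job

Get the round waste pot ready for the next patient: its lid was clipped back on any way round, so feel along the lid's ribbed edge with a fingertip for the thumb notch, which lies somewhere on the half towards you, and press the catch inside it inward until the flap springs up. Then push the flap over with the finger, all the way back past upright, and leave it resting open. Only touch and push: do not lift the pot or shove it out of its place, and leave the other things on the desk where they are.

Things in the scene. Friction and masses are not known exactly. Their poses are not given: they have to be found in the camera images.
- pot: round desk-top waste pot: steel, 176 mm across, with a black ribbed plastic lid 192 mm across clipped on tight (it does not turn); heavy (3.6 kg in all), standing loose on a rubber foot (over 30 N shoves or tips it; a lasting light push makes it creep up to 10 mm). Origin at the centre of its underside, on the lid's axis, z up. Its yaw tells nothing about where the notch is.
- lid_edge (a point): on the lid's axis, 78 mm above the table. The lid's upright outer edge (z = 60 to 96 mm) is round, radius 96 mm, but for one thumb notch: 54 mm wide, 14 mm deep, open upwards and outwards, floor at z = 68 mm. An upright fingertip at z = 76 mm sliding along the edge drops in there. Its middle lies within 1.25 rad, about the axis, of the -x side that faces the robot; elsewhere at each start.
- lid_top (a point): on the lid's axis, level with its flat top, 96 mm above the table. A round flap, 128 mm across and 5 mm thick, lies flush in it. It is hinged exactly opposite the notch: hinge line level, square to the line from notch to axis, 66 mm beyond the axis, 93 mm above the table. Its free edge, on the notch's side, is 130 mm from the hinge line.
- catch (a joint): flat ribbed paddle, 46 mm wide, upright, that forms the back of the notch (82 mm from the axis) and faces outwards; pressed straight towards the axis. 0 at rest, 0.006 (m) fully in. Spring: 2.6 N to start, 5 N fully in. It lets go of the flap at about 0.0045 and springs back out when left.
- flap (a joint): the round flap: 0 shut and latched (rad). When the catch lets go, a plunger kicks it up to about 0.95, where it rests. A push of 1 to 2 N on its free edge towards the hinge swings it up and over; past upright (1.57) it leans back slowly by its own weight to its stop at 1.85 and stays; left short of upright it sinks back to 0.95.
- vial: amber glass vial with a screw cap, 22 mm across and 53 mm tall, standing loose on the table, origin at the centre of its underside; a bystander
- dropper: small white dropper bottle, 24 mm across and 60 mm tall, standing loose, origin at the centre of its underside; a bystander
- roll: roll of labels lying flat, 68 mm across and 26 mm tall, loose, origin at the centre of its underside; a bystander
- stamp_hand: wooden hand stamp with a turned knob, 27 x 46 x 70 mm tall, standing loose, origin at the centre of its underside; a bystander
- lancets: printed carton, 91 x 67 x 42 mm tall, loose, origin at the centre of its underside; a bystander
- tube: capped blood tube lying on the table, 79 mm long and 16 mm thick, loose, origin on the table under its middle; a bystander
- sachet: flat square swab sachet, 52 x 52 x 8 mm, loose, origin at the centre of its underside; a bystander
- staple_gun: black desk stapler, 36 x 128 x 47 mm tall, loose, origin at the centre of its underside; a bystander

How it is judged (in metres and radians):
On the way:
1. the catch is pressed and the flap has sprung up (more than 0.25 rad) (value of joint flap above 0.25 rad), for 0.1 s.
At the end, for the whole second after the job is handed in: the flap leans open past upright (joint above 1.65 rad of 1.85) and stays there, the catch has sprung back out (below 1.5 mm), the pot stands upright and at rest on the desk within 40 mm of where it stood, and every other thing is within 20 mm of where it was (value of joint flap above 1.65 rad and value of joint catch below 0.0015 m and linear speed of pot below 0.01 m/s and angle between pot's own z axis and vertical below 0.03 rad and height (world z) of pot below 0.004 m and distance of pot from where it was at the start of the episode below 0.04 m and distance of each of vial, dropper, roll, stamp_hand, lancets, tube, sachet, staple_gun from where it was at the start of the episode below 0.02 m); the robot touches nothing.
It fails at once if the waste pot is shoved more than 40 mm from where it stood, lifted more than 10 mm or tipped by more than 0.12 rad (distance of pot from where it was at the start of the episode above 0.04 m or height (world z) of pot above 0.01 m or angle between pot's own z axis and vertical above 0.12 rad).
It fails at once if one of the other things on the desk is moved by more than 20 mm (lifted, carried or knocked) (distance of any of vial, dropper, roll, stamp_hand, lancets, tube, sachet, staple_gun from where it was at the start of the episode above 0.02 m).
It also fails if it takes over 67 s, if anything falls off the work surface, if the arm or the gripper's body presses on something with over 40 N, if the wrist force passes 120 N, or if a joint passes its speed limit or range.

### The arm

A 6-joint arm with a two-finger parallel gripper is mounted at the origin on a cart in front of the work surface, level with it; the furniture and walls round the work are solid. World frame = base frame: x ahead of the robot, y to its left, z up, the work surface at z = 0. Lengths are in mm, angles in rad, forces in N, time in s.
With the tool pointing down it reaches from about 400 to 925 mm from the base axis. Payload 12.5 kg.
Tool frame: the origin (TCP) lies at the centre of the arm's flange, where the gripper is bolted on; the fingertips stand 190 mm ahead of it and the grasp point (between the pads) lies 171 mm ahead of it; z points along the fingers, y is the line along which they close (so a half turn about z gives the same grasp; the last joint's range is limited). The gripper opens to 95 mm and grips with 3 to 60 N. Pads are 20 mm wide; open, the fingers measure 119 mm over their backs; the gripper's body (75 mm by 180 mm) begins 59 mm behind the grasp point.
Start: joints at [1.221, 0.491, 1.559, -0, 1.092, -0.106], TCP at [150.846, 606.523, 404.761] pointing down, gripper open.
Joint ranges: [-3.1, 3.1], [-0.84, 2.19], [0.05, 2.79], [-1.13, 4.28], [0.06, 2.93], [-2.69, 2.69]. Speed limits (rad/s): [2.22, 2.22, 2.79, 3.14, 3.14, 3.14].

### API

Orientations are given as [roll, pitch, yaw] about the fixed x, y, z axes, in that order (R = Rz(yaw) Ry(pitch) Rx(roll)).
In Python, from cell import env, read_camera, search_frame, cut_out gives the robot as it stands. The module is installed in compiled form; this text tells all that it offers.
- The arm moves only by the tool move_arm, never from a script. Its argument "commands" is a list of rows, each a list of 3 entries, a list of its own where there are three numbers: the shift along the world's x, y, z normalised to -1 to 1, where 1 is 0.03 m, then the turn about the world's z normalised to -1 to 1, where 1 is 0.08 rad, then the opening, from -1 (shut) to 1 (fully open), so that 0 is half open. A call has 1 to 20 rows; each row shifts and turns the commanded pose from where the row before left it; what a row does not reach is not made up. A row lasts 1/12 s, in which the tool goes at most 41.7 mm and 7.16 degrees, less where a joint would pass 70% of its speed; a pose out of reach is approached as far as the arm can. A call with a number of a shift or a turn outside -1 to 1 is refused whole. A call with a gripper value outside its range is refused whole. The fingers move at their own pace and stop on an object; the grip force is fixed at half the most. Time passes only in rows, so rows that do not move let the fingers close. It gives the time, the measured TCP pose, the force, the opening and the grip force at its end, in the units of the state.
- env.state(): the state, without advancing time (a new reading comes with each control period).
- read_camera(name): name is "side" or "top"; returns a dict with "image" (400x640x3 uint8, red, green, blue), "fx", "fy", "cx", "cy" (pixels), "rvec" (rotation vector, rad) and "tvec" (3), from world to camera coordinates, as OpenCV has them. Camera axes: x right, y down, z forward; pixel columns grow to the right and rows downward; lengths in mm; the calibration is good to about 2 mm. A picture is of the moment at which its call begins. There is no depth.
- env.job_done(): hands the job in; it is judged then, once.
Trained networks look in a picture, given as the dict that the camera call returned (one of the last four; its "shot" number tells which), for a name from the list of things; names that differ only in an ending like _2 or _b are one class to them, and where a whole thing is asked for, a point or a joint stands for the part that bears it (a point fixed in the world has none). Each returns a list of dicts, best first, with "confidence" (0 to 1); they miss things now and then, are a little off and sometimes report something else, mostly with a low value. They report only what shows in the picture. A call takes as long as a camera call.
- search_frame(thing, picture): "at" ([column, row] in pixels, amid what is visible of it).
- cut_out(thing, picture): "region" (400x640 bool, what is visible of it) and "at" ([column, row] in pixels, amid what is visible of it).
The state is a dict: "t": time; "joints": joint angles; "qvel": joint speeds; "tau": joint torques, N m; "eef_pos": TCP position; "tcp_rot": TCP orientation; "ft_force": force on the tool from outside, world axes, zero at the start; "moment": the same for the moment, N m; "opening": opening from 0.0 (shut) to 1.0 (fully open); "grip_force": force on a finger pad.
Only numpy, scipy, OpenCV 4.12 (cv2) and the standard library are available. Lean on these libraries where they do the work, as an engineer would, in place of code of your own. Each camera call takes 0.05 s, during which the arm holds its last target. There are 200 camera calls.

## Working session

There is one attempt and no reset: what is moved stays moved. The work goes in short steps, Python scripts to look and compute and a tool call to move; the robot and the scene stay as the last step left them, time stands still between calls to the robot, and variables do not carry over. Pictures are saved under pics/ and viewed, at most 10 in all, crops included, and the job is handed in when it is done.

Besides the shell and the picture viewer there is one more tool, called after "Call:" as name(argument=value, ...), one argument or row to a line, values as JSON. move_arm: Moves the arm, as the interface text tells. Its arguments: {"type":"object","properties":{"commands":{"type":"array","items":{"type":"array"}}},"required":["commands"]}

```bash
mkdir -p pics
cat > h.py <<'E'
import numpy as np, cv2
from cell import env, read_camera, search_frame, cut_out
def ray(p,uv,z):
    R=cv2.Rodrigues(np.array(p["rvec"],float))[0]; t=np.array(p["tvec"],float).ravel()
    d=R.T@np.array([(uv[0]-p["cx"])/p["fx"],(uv[1]-p["cy"])/p["fy"],1]); c=-R.T@t
    return c+d*(z-c[2])/d[2]
def proj(p,X):
    K=np.array([[p["fx"],0,p["cx"]],[0,p["fy"],p["cy"]],[0,0,1]],float)
    return cv2.projectPoints(np.array(X,float).reshape(-1,3),np.array(p["rvec"],float),np.array(p["tvec"],float),K,None)[0].reshape(-1,2)
def save(p,n): cv2.imwrite("pics/"+n,cv2.cvtColor(p["image"],cv2.COLOR_RGB2BGR))
E
python3 - <<'E'
from h import *
s=env.state(); print(s)
H=dict(pot=96,lid_top=96,vial=53,dropper=60,roll=26,stamp_hand=70,lancets=42,tube=16,sachet=8,staple_gun=47)
for n in("top","side"):
    p=read_camera(n); save(p,n+"0.png")
    R=cv2.Rodrigues(np.array(p["rvec"],float))[0]; print(n,(-R.T@np.array(p["tvec"]).ravel()).round(),p["fx"])
    for k,h in H.items():
        r=search_frame(k,p)[:1]
        for q in r: print(k,np.round(q["at"]),round(q["confidence"],2),ray(p,q["at"],h/2 if k!="lid_top" and k!="pot" else 96).round())
E
```

```text
{'t': 0.0, 'joints': array([ 1.22137333e+00,  4.91567856e-01,  1.55947472e+00,  1.52595070e-05,
        1.09168179e+00, -1.05594545e-01]), 'qvel': array([ 0.00143231, -0.00091283, -0.00182185,  0.00083902, -0.00072654,
       -0.00052974]), 'tau': array([-7.16561262e-04, -6.12638640e+01, -2.58172435e+01,  6.91602845e-02,
        4.82678355e-02, -1.15535231e-04]), 'eef_pos': array([150.84790126, 606.48417657, 404.14776949]), 'tcp_rot': array([-3.14046867e+00, -1.32738422e-04,  2.89775709e+00]), 'ft_force': array([ 0.1686235 , -0.06623311,  1.01133695]), 'moment': array([ 0.04351505,  0.00016291, -0.02663228]), 'grip_force': 0.0, 'opening': 1.0012582103653558}
top [ 338.  -46. 1115.] 379.96525689336914
pot [364. 187.] 0.98 [ 556. -196.   96.]
lid_top [365. 186.] 0.73 [ 561. -199.   96.]
vial [257. 228.] 0.43 [447. 103.  26.]
dropper [263. 202.] 0.62 [521.  88.  30.]
roll [184. 175.] 0.97 [601. 325.  13.]
stamp_hand [191. 240.] 0.57 [408. 285.  35.]
lancets [440. 159.] 0.81 [ 663. -435.   21.]
tube [305. 251.] 0.55 [384. -35.   8.]
sachet [393. 249.] 0.67 [ 393. -292.    4.]
staple_gun [221. 198.] 0.67 [531. 211.  24.]
side [ 271. 1120.  794.] 505.6557319627197
pot [316. 175.] 0.56 [ 539. -119.   96.]
vial [332. 243.] 0.58 [448.  99.  26.]
dropper [303. 238.] 0.68 [523.  99.  30.]
roll [247. 295.] 0.76 [600. 316.  13.]
stamp_hand [333. 293.] 0.69 [410. 289.  35.]
lancets [303. 146.] 0.69 [ 658. -445.   21.]
tube [363. 222.] 0.57 [387. -42.   8.]
sachet [371. 177.] 0.65 [ 400. -313.    4.]
staple_gun [288. 271.] 0.68 [528. 226.  24.]
```

Run:
```python
import cv2
a=cv2.imread("pics/top0.png"); b=cv2.imread("pics/side0.png")
cv2.imwrite("pics/t1.png",cv2.resize(a[130:280,260:460],None,fx=4,fy=4,interpolation=cv2.INTER_CUBIC))
cv2.imwrite("pics/s1.png",cv2.resize(b[130:330,200:440],None,fx=3,fy=3,interpolation=cv2.INTER_CUBIC))
```

```text
(no output)
```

View pics/t1.png

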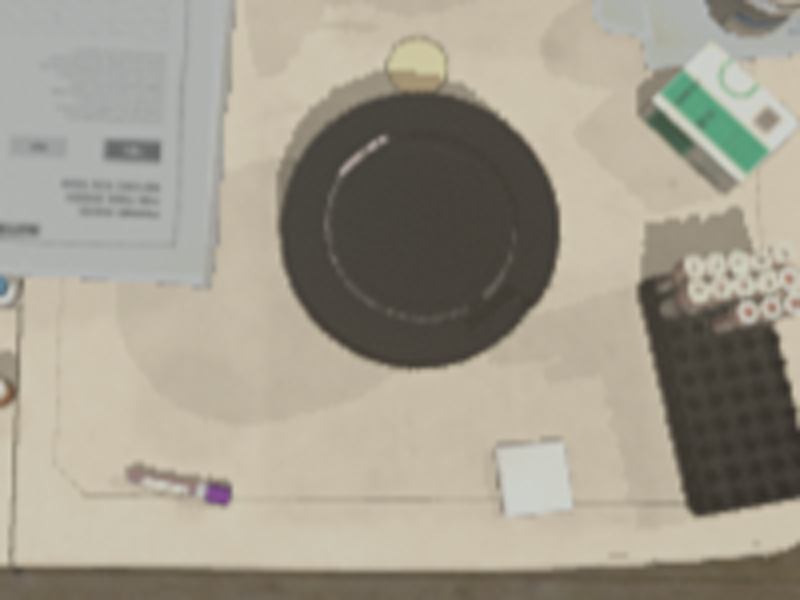

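View pics/s1.png

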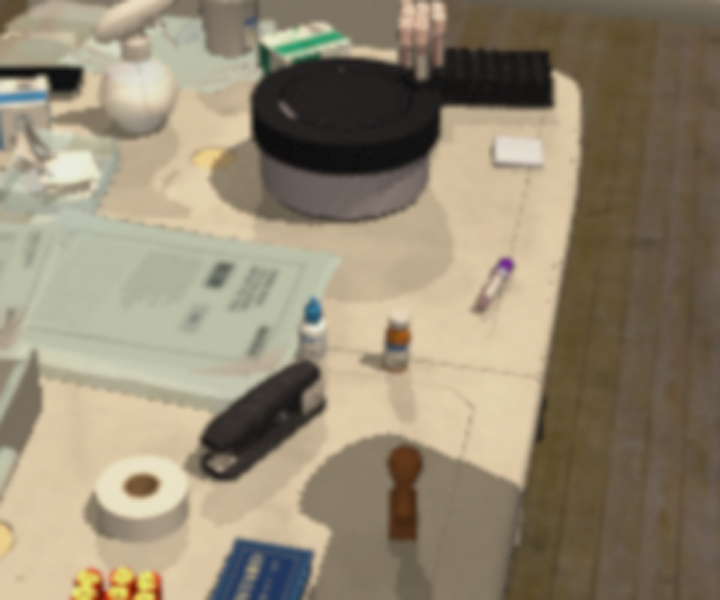

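Run:
```python
from h import *
p=read_camera("top")
m=max(cut_out("pot",p),key=lambda r:r["confidence"])["region"].astype(np.uint8)
c=max(cv2.findContours(m,0,1)[0],key=cv2.contourArea)
q=np.array([ray(p,u,96)[:2] for u in c.reshape(-1,2).astype(float)])
(cc,r)=cv2.minEnclosingCircle(q.astype(np.float32)); print(cc,r,cv2.fitEllipse(q.astype(np.float32)))
# rectify: 1px=0.4mm, up=+x, left=+y
C=np.array([563,-199]); S=.5
g=np.mgrid[0:480,0:480]
X=C[0]-(g[0]-240)*S; Y=C[1]-(g[1]-240)*S
uv=proj(p,np.stack([X.ravel(),Y.ravel(),np.full(X.size,96.)],1)).astype(np.float32).reshape(480,480,2)
im=cv2.remap(p["image"],uv[...,0],uv[...,1],cv2.INTER_CUBIC)
im=np.clip((cv2.cvtColor(im,cv2.COLOR_RGB2GRAY).astype(float)-20)*3.0,0,255).astype(np.uint8)
cv2.circle(im,(240,240),192,255,1);cv2.drawMarker(im,(240,240),255)
cv2.imwrite("pics/r1.png",im)
```

```text
(559.60498046875, -194.9607696533203) 100.13154602050781 ((559.8645629882812, -196.18455505371094), (189.25498962402344, 196.4998016357422), 60.16806411743164)
```

View pics/r1.png

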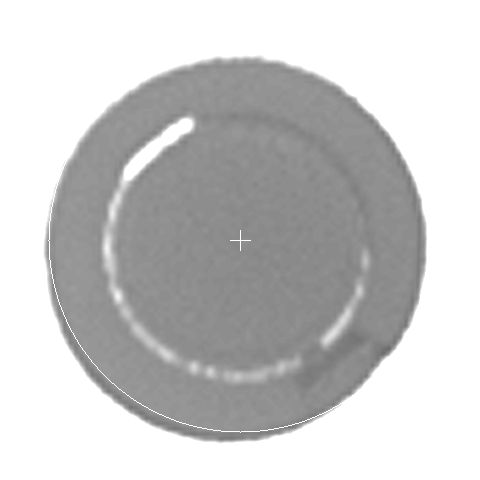

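Call:
move_arm(
  commands=[
    [[0.95,-0.95,0],-1,-1],
    [[0.95,-0.95,0],-1,-1],
    [[0.95,-0.95,0],-1,-1],
    [[0.95,-0.95,0],-1,-1],
    [[0.95,-0.95,0],-1,-1],
    [[0.95,-0.95,0],-1,-1],
    [[0.95,-0.95,0],-1,-1],
    [[0.95,-0.95,0],-1,-1],
    [[0.95,-0.95,0],-1,-1],
    [[0.95,-0.95,0],-1,-1],
    [[0,-1,0],-1,-1],
    [[0,-1,0],-1,-1],
    [[0,-1,0],-1,-1],
    [[0,-1,0],-1,-1],
    [[0,-1,0],-1,-1],
    [[0,-1,0],-1,-1],
    [[0,-1,0],-1,-1],
    [[0,-1,0],-1,-1],
    [[0,-1,0],-1,-1],
    [[0,-1,0],-1,-1],
  ],
)

```text
t: 2.87
eef_pos: [435.5, 20.1, 405.0]
tcp_rot: [3.141, -0.0, 1.294]
ft_force: [-0.1, 0.0, 0.1]
opening: 0.003
grip_force: 0.0
```

Run:
```python
from h import *
T=read_camera("top");S=read_camera("side")
P=[]
for p in(T,S):
    R=cv2.Rodrigues(np.array(p["rvec"],float))[0];K=np.array([[p["fx"],0,p["cx"]],[0,p["fy"],p["cy"]],[0,0,1]]);P.append(K@np.c_[R,np.array(p["tvec"]).ravel()])
def tri(a,b):
    X=cv2.triangulatePoints(P[0],P[1],np.array(a,float).reshape(2,1),np.array(b,float).reshape(2,1)); return (X[:3]/X[3]).ravel().round()
print(tri((435,196),(336,133)), tri((440,196),(336,133)),env.state()["eef_pos"],env.state()["tcp_rot"])
```

```text
[ 531. -385.  112.] [ 534. -401.  105.] [435.89771823  18.72312903 404.95418179] [3.14084763e+00 2.97047884e-04 1.29131583e+00]
```

Call:
move_arm(
  commands=[
    [[0.06,-0.92,0],-0.92,-1],
    [[0.06,-0.92,0],-0.92,-1],
    [[0.06,-0.92,0],-0.92,-1],
    [[0.06,-0.92,0],-0.92,-1],
    [[0.06,-0.92,0],-0.92,-1],
    [[0.06,-0.92,0],-0.92,-1],
    [[0.06,-0.92,0],-0.92,-1],
    [[0.06,-0.92,0],-0.92,-1],
    [[0.06,-0.92,0],0,-1],
    [[0.06,-0.92,0],0,-1],
    [[0.06,-0.92,0],0,-1],
    [[0,0,-0.92],0,-1],
    [[0,0,-0.92],0,-1],
    [[0,0,-0.92],0,-1],
    [[0,0,-0.92],0,-1],
    [[0,0,-0.92],0,-1],
    [[0,0,0],0,-1],
  ],
)

```text
t: 4.38
eef_pos: [455.4, -281.1, 262.7]
tcp_rot: [-3.135, 0.001, 0.71]
ft_force: [-0.8, 0.2, -1.0]
opening: 0.008
grip_force: 0.0
```

Call:
move_arm(
  commands=[
    [[0,0,0],0,-1],
    [[0.1,0.085,0],0,-1],
    [[0.1,0.085,0],0,-1],
    [[0.1,0.085,0],0,-1],
    [[0.1,0.085,0],0,-1],
    [[0.1,0.085,0],0,-1],
    [[0,0,0],0,-1],
    [[0,0,0],0,-1],
  ],
)

```text
t: 5.05
eef_pos: [470.8, -269.1, 267.0]
tcp_rot: [3.141, -0.0, 0.71]
ft_force: [0.3, 0.2, 0.2]
opening: 0.005
grip_force: 0.0
```

Run:
```python
from h import *
s=env.state(); e=s["eef_pos"]; print(e,s["tcp_rot"][2],s["ft_force"]); d=e[:2]-[558.7,-197]; print(np.hypot(*d),np.arctan2(-d[1],-d[0]))
```

```text
[ 470.83322335 -269.09860695  266.95948697] 0.7095551769807624 [0.26933145 0.15781418 0.24216354]
113.66080926813407 0.6871431879692717
```

Call:
move_arm(
  commands=[
    [[0.05,0.043,0],0,-1],
    [[0.05,0.043,0],0,-1],
    [[0.05,0.043,0],0,-1],
    [[0.05,0.043,0],0,-1],
    [[0.05,0.043,0],0,-1],
    [[0,0,0],0,-1],
  ],
)

```text
t: 5.55
eef_pos: [478.4, -262.7, 266.7]
tcp_rot: [3.141, -0.0, 0.709]
ft_force: [0.1, 0.5, -0.1]
opening: 0.003
grip_force: 0.0
```

Call:
move_arm(
  commands=[
    [[0.05,0.043,0],0,-1],
    [[0.05,0.043,0],0,-1],
    [[0.05,0.043,0],0,-1],
    [[0.05,0.043,0],0,-1],
    [[0,0,0],0,-1],
  ],
)

```text
t: 5.97
eef_pos: [484.4, -257.5, 266.7]
tcp_rot: [3.141, -0.0, 0.709]
ft_force: [-0.0, 1.1, -0.5]
opening: 0.003
grip_force: 0.0
```

Call:
move_arm(
  commands=[
    [[0.05,0.043,0],0,-1],
    [[0.05,0.043,0],0,-1],
    [[0,0,0],0,-1],
  ],
)

```text
t: 6.22
eef_pos: [487.3, -255.1, 266.8]
tcp_rot: [3.142, 0.0, 0.709]
ft_force: [-2.5, -2.4, 0.6]
opening: 0.007
grip_force: 1.2
```

Call:
move_arm(
  commands=[
    [[0.05,0.043,0],0,-1],
    [[0.05,0.043,0],0,-1],
    [[0.04,0.034,0],0,-1],
    [[0,0,0],0,-1],
  ],
)

```text
t: 6.55
eef_pos: [491.3, -251.7, 266.8]
tcp_rot: [3.142, 0.001, 0.709]
ft_force: [-5.7, -6.1, 1.6]
opening: 0.003
grip_force: 3.5
```

Run:
```python
from h import *
p=read_camera("side"); save(p,"s2.png"); a=cv2.imread("pics/s2.png")
cv2.imwrite("pics/s2.png",cv2.resize(a[80:230,230:400],None,fx=3.5,fy=3.5,interpolation=cv2.INTER_CUBIC))
```

```text
(no output)
```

View pics/s2.png

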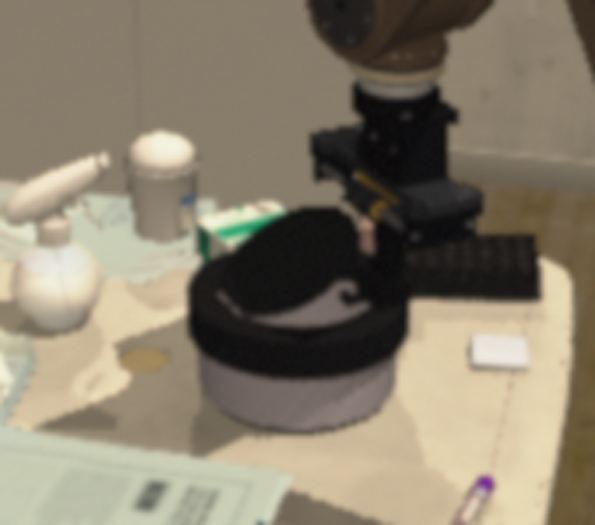

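Call:
move_arm(
  commands=[
    [[-0.33,-0.28,0],0,-1],
    [[-0.33,-0.28,0],0,-1],
    [[-0.33,-0.28,0],0,-1],
    [[0,0,0.7],0,-1],
    [[0,0,0.7],0,-1],
    [[0,0,0.7],0,-1],
    [[0,0,0.7],0,-1],
    [[0,0,0.7],0,-1],
    [[0,0,0],0,-1],
    [[0.33,0.28,0],0,-1],
    [[0.33,0.28,0],0,-1],
    [[0.33,0.28,0],0,-1],
    [[0.33,0.28,0],0,-1],
    [[0.33,0.28,0],0,-1],
    [[0.33,0.28,0],0,-1],
    [[0.33,0.28,0],0,-1],
    [[0,0,0],0,-1],
  ],
)

```text
t: 8.02
eef_pos: [532.6, -216.3, 371.5]
tcp_rot: [3.142, -0.0, 0.711]
ft_force: [-0.6, 0.4, 1.3]
opening: 0.005
grip_force: 0.0
```

Run:
```python
from h import *
p=read_camera("side"); save(p,"s3.png"); a=cv2.imread("pics/s3.png")
cv2.imwrite("pics/s3.png",cv2.resize(a[80:230,230:400],None,fx=3.5,fy=3.5,interpolation=cv2.INTER_CUBIC))
e=env.state()["eef_pos"]; d=e[:2]-[558.7,-197]; print(np.hypot(*d),np.arctan2(-d[1],-d[0]))
```

```text
33.44587377369204 0.6382158692355147
```

View pics/s3.png

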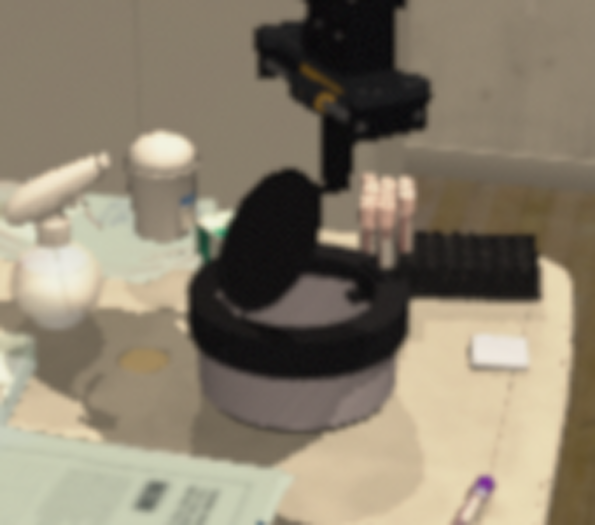

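The finger stands just in front of the raised flap (free edge at about px (318,190) in the crop). Now I push it over.

Call:
move_arm(
  commands=[
    [[0.15,0.13,0],0,-1],
    [[0.15,0.13,0],0,-1],
    [[0.15,0.13,0],0,-1],
    [[0.15,0.13,0],0,-1],
    [[0.15,0.13,0],0,-1],
    [[0.15,0.13,0],0,-1],
    [[0.15,0.13,0],0,-1],
    [[0.15,0.13,0],0,-1],
    [[0.15,0.13,0],0,-1],
    [[0.15,0.13,0],0,-1],
    [[0.15,0.13,0],0,-1],
    [[0.15,0.13,0],0,-1],
    [[0.15,0.13,0],0,-1],
    [[0.15,0.13,0],0,-1],
    [[0.15,0.13,0],0,-1],
    [[0.15,0.13,0],0,-1],
    [[0.15,0.13,0],0,-1],
    [[0.15,0.13,0],0,-1],
    [[0,0,0],0,-1],
    [[0,0,0],0,-1],
  ],
)

```text
t: 9.73
eef_pos: [611.6, -148.2, 371.5]
tcp_rot: [-3.141, 0.003, 0.709]
ft_force: [-9.5, -9.3, 2.9]
opening: 0.003
grip_force: 6.1
```

Run:
```python
from h import *
p=read_camera("side"); save(p,"s4.png"); a=cv2.imread("pics/s4.png")
cv2.imwrite("pics/s4.png",cv2.resize(a[80:230,230:400],None,fx=3.5,fy=3.5,interpolation=cv2.INTER_CUBIC))
```

```text
(no output)
```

View pics/s4.png

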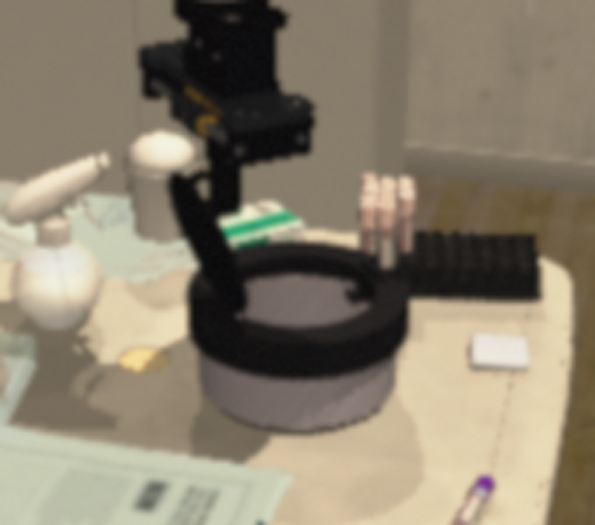

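The flap is leaning back against its stop, so I back off and rise.

Call:
move_arm(
  commands=[
    [[-0.25,-0.21,0],0,-1],
    [[-0.4,-0.34,0],0,-1],
    [[-0.4,-0.34,0],0,-1],
    [[-0.4,-0.34,0],0,-1],
    [[-0.4,-0.34,0],0,-1],
    [[-0.3,-0.25,0.6],0,-1],
    [[0,0,0.9],0,-1],
    [[0,0,0.9],0,-1],
    [[0,0,0],0,-1],
    [[0,0,0],0,-1],
    [[0,0,0],0,-1],
    [[0,0,0],0,-1],
    [[0,0,0],0,-1],
    [[0,0,0],0,-1],
    [[0,0,0],0,-1],
    [[0,0,0],0,-1],
  ],
)

```text
t: 11.12
eef_pos: [547.5, -202.3, 443.4]
tcp_rot: [-3.141, 0.0, 0.709]
ft_force: [0.0, 0.1, -0.3]
opening: 0.007
grip_force: 0.0
```

Run:
```python
from h import *
p=read_camera("side"); save(p,"s5.png"); a=cv2.imread("pics/s5.png")
cv2.imwrite("pics/s5.png",cv2.resize(a[80:330,200:440],None,fx=2.4,fy=2.4,interpolation=cv2.INTER_CUBIC))
```

```text
(no output)
```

View pics/s5.png

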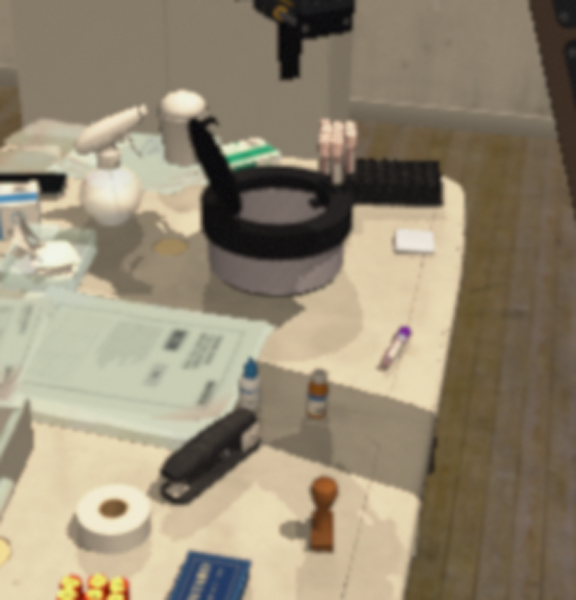

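The flap rests open past upright (px (200,120) to (230,205)). The pot and the other things are where they were, and the arm is clear.

```bash
python3 -c "
from cell import env
print(env.job_done())"
```

```text
the job is handed in; nothing more can be done
None
```

The notch was found, the catch pressed and the flap pushed over; the last picture shows it resting open past upright with the pot and other things where they were. The job is handed in; no verdict came back.

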